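Stow the seed cone in the free bay and close its cover

TASK

Put the dark seed cone that lies on the bench into the empty bay of the white specimen tray, laid on its side on the bay's floor and not dropped in. Then slide the blue cover over that bay, all the way to its end stop, so that the cone is shut in. Leave the pale pod in its own bay, uncovered, and do not disturb the other things on the bench.

Things in the scene. Friction and masses are not known exactly. Their poses are not given: they have to be found in the camera images.
- tray: White open-topped specimen tray fixed to the bench, 146 (x) x 368 (y) x 60 mm high, walls 8 mm. Origin: centre of its underside; y along its length, z up. Along y: open bay, closed grey middle block 128 mm long (level with the walls), open bay. One bay holds the pale pod, the other only a flat cream paper card. Guide rails on the long walls reach 66 mm, stop bars at both ends 70 mm.
- bay_left (a point): Centre of the floor (5 mm above the bench) of the bay at the tray's +y end, 120 mm from the tray's origin; axes as the tray. The bay is 130 (x) x 112 (y) mm inside and 55 mm deep.
- bay_right (a point): Centre of the floor of the bay at the tray's -y end; same size, axes as the tray.
- cover (a joint): Position in m of the blue sliding cover (134 x 120 x 5 mm plate, underside 61.5 mm above the bench) along the tray's +y: 0 = over the middle block, +0.120 = at its stop, bay_left shut, -0.120 = at its stop, bay_right shut. It starts near the middle, at most 0.015 off. Light friction (1.5 N); stays where left.
- cover_grip (a point): On the cover's black upright handle bar, which stands in the middle of the cover: bar 80 mm along the tray's x, 14 mm thick (along y), from 66 to 98 mm above the bench. The point is on its centre, 86 mm above the bench; axes as the tray.
- cone_mid (a point): Middle of the dark brown knobbly seed cone, a lying eight-sided barrel 80 mm long (its own x, free to point anywhere) and 44 mm across its flats, so the point is 22 mm above what it lies on. About 0.1 kg. It starts on the bench beyond one end of the tray.
- pod: Pale smooth egg-shaped pod already stored in one of the bays, about 64 mm long and 44 mm across, lying along its own x. Origin: the middle of its underside.
- glue: White bottle with a white cap and paper label standing on the bench beyond the tray's other end, 54 mm across, 130 mm high. Origin: centre of its foot.
- spool: Cream thread spool on a 72 mm foot standing on the bench beyond the tray, 95 mm high. Origin: centre of its foot.
- cup: Grey plastic cup standing on the bench beyond the tray, 74 mm across, 85 mm high. Origin: centre of its foot.
- cone: The same dark seed cone; origin: the middle of its underside at the start (22 mm from cone_mid).
Mind the look-alikes: they are no part of the job. What is shaped like the cone but green, red or turquoise is not meant.

How it is judged:
By the outcome, as a careful person would: the job done as asked, in the order asked, and still so for the second after the job is handed in, with the robot touching nothing.
It also fails if it takes over 51 s, if anything falls off the work surface, if the arm or the gripper's body presses on something with over 40 N, if the wrist force passes 120 N, or if a joint passes its speed limit or range.

ROBOT

A 6-joint arm with a two-finger parallel gripper is mounted at the origin on the work surface. World frame = base frame: x ahead of the robot, y to its left, z up, the work surface at z = 0. Lengths are in mm, angles in rad, forces in N, time in s.
With the tool pointing down it reaches from about 350 to 875 mm from the base axis. Payload 4.2 kg.
Tool frame: the origin (TCP) lies at the very end of the fingers, on their centre line; the grasp point (between the pads) lies 19 mm behind it; z points along the fingers, y is the direction in which the jaws open and shut (so a half turn about z gives the same grasp; the last joint's range is limited). The gripper opens to 85 mm and grips with 20 to 120 N. Pads are 22 mm wide; open, the fingers measure 114 mm over their backs; the gripper's body (76 mm by 85 mm) begins 54 mm behind the grasp point. The pads swing forward as they close: fully open they stand 13 mm farther back than shut.
Start: joints at [-0.929, 0.385, 0.008, 0, -1.194, -0.259], TCP at [233.463, -579.736, 231.312] pointing down, gripper open.
Joint ranges: [-3.14, 3.14], [-1.21, 2.06], [-1.07, 1.41], [-3.16, 2.05], [-2.99, -0.16], [-3.1, 3.1]. Speed limits (rad/s): [2.79, 2.79, 3.14, 3.14, 3.14, 3.14].

INTERFACE

Orientations are given as a unit quaternion [x, y, z, w].
In Python, from bench import arm, optics, job gives the robot as it stands.
- The arm moves only by the tool send_rows, never from a script. Its argument "steps" is a list that holds one entry, the list of rows, each a list of 5 numbers: the shift along the tool's x, y, z in cm, then the turn about the tool's z in rad, then the opening, from 0 (shut) to 1 (fully open). A call has 1 to 10 rows; each row shifts and turns the pose as measured when the row begins, along the tool's axes as they then stand; what a row does not reach is not made up. A row lasts 1/12 s, in which the tool goes at most 41.7 mm and 7.16 degrees, less where a joint would pass 70% of its speed; a pose out of reach is approached as far as the arm can. A call with a gripper value outside its range is refused whole. The fingers move at their own pace and stop on an object; the grip force is fixed at half the most. Time passes only in rows, so rows that do not move let the fingers close. It gives the time, the measured TCP pose, the force and the opening at its end, in the units of the state.
- arm.read_state(): the state, without advancing time (a new reading comes with each control period).
- optics.get_image(name): name is "side" or "top" or "wrist"; returns (picture, depth): 400x640x3 uint8, blue, green, red; 400x640 float32, mm along the optical axis (not along the pixel's ray), 0 where there is no reading.
- optics.get_calibration(name): a dict with "K" (3x3 intrinsics, pixels), "rvec" (rotation vector, rad) and "tvec" (3), from world to camera coordinates, as OpenCV has them; the wrist camera has in their place "hand_eye" (4x4, takes a point from camera to tool coordinates, whose origin is the TCP and whose axes are the flange's). Camera axes: x right, y down, z forward; pixel columns grow to the right and rows downward; lengths in mm; the calibration is good to about 2 mm. A picture is of the moment at which its call begins: read the wrist's pose just before it. get_calibration takes no time and is no camera call.
- job.job_done(): hands the job in, once; it reports no verdict.
The state is a dict: "clock": time; "joints": joint angles; "joint_vel": joint speeds; "joint_efforts": joint torques, N m; "position": TCP position; "ee_rot": TCP orientation; "contact_force": force on the tool from outside, world axes, zero at the start; "wrist_torque": the same for the moment, N m; "gripper_width": finger opening in mm.
Only numpy, scipy, OpenCV 4.12 (cv2) and the standard library are available. Lean on these libraries where they do the work, as an engineer would, in place of code of your own. Each camera call takes 0.05 s, during which the arm holds its last target. There are 200 camera calls.

## Working session

There is one attempt and no reset: what is moved stays moved. The work goes in short steps, Python scripts to look and compute and a tool call to move; the robot and the scene stay as the last step left them, time stands still between calls to the robot, and variables do not carry over. Pictures are saved under pics/ and viewed, about 8 in all and at most 12, crops included, and the job is handed in when it is done.

Besides the shell and the picture viewer there is one more tool, called as name(argument=value, ...), one argument or row to a line, values as JSON. send_rows: Moves the arm, as the interface text tells. Its arguments: {"type":"object","properties":{"steps":{"type":"array","items":{"type":"array","items":{"type":"array","items":{"type":"number"}}}}},"required":["steps"]}

```bash
ls; mkdir -p pics; cat > h.py <<'E'
import numpy as np, cv2
from scipy.spatial.transform import Rotation as R
from bench import arm, optics, job
def cam(n):
    c=optics.get_calibration(n); K=np.array(c["K"],float)
    if n=="wrist":
        s=arm.read_state(); T=np.eye(4); T[:3,:3]=R.from_quat(s["ee_rot"]).as_matrix(); T[:3,3]=s["position"]
        return K,T@np.array(c["hand_eye"],float)
    T=np.eye(4); T[:3,:3]=R.from_rotvec(np.ravel(c["rvec"])).as_matrix(); T[:3,3]=np.ravel(c["tvec"])
    return K,np.linalg.inv(T)
def ray(K,T,uv,z):
    uv=np.atleast_2d(np.array(uv,float)); d=np.c_[uv,np.ones(len(uv))]@np.linalg.inv(K).T@T[:3,:3].T
    o=T[:3,3]; return o+d*((z-o[2])/d[:,2])[:,None]
def cloud(K,T,dep):
    v,u=np.mgrid[:dep.shape[0],:dep.shape[1]]
    p=np.stack([u,v,np.ones_like(u)],-1)@np.linalg.inv(K).T*dep[...,None]
    return p@T[:3,:3].T+T[:3,3]
E
python3 - <<'E'
from h import *
s=arm.read_state();print(s)
for n in("top","side"):
    im,d=optics.get_image(n);cv2.imwrite(f"pics/{n}0.png",im);np.save(f"{n}0.npy",d)
    K,T=cam(n);print(n,T.round(2).tolist(),K.tolist())
K,T=cam("wrist");print(np.array(optics.get_calibration("wrist")["hand_eye"]).round(2).tolist())
E
```

```text
pics
{'clock': 0.0, 'joints': array([-9.29409227e-01,  3.85555471e-01,  6.60491264e-03, -4.92532356e-04,
       -1.19397690e+00, -2.58580860e-01]), 'joint_vel': array([ 3.55360491e-04,  8.42861661e-04,  2.51896504e-04,  1.08174534e-04,
       -2.39384441e-05,  1.08337602e-03]), 'joint_efforts': array([ 2.81176006e-03, -3.92285335e+01,  1.88399416e+01,  4.18609634e+00,
       -4.66902566e-03,  1.89654492e-05]), 'position': array([ 233.23832757, -579.21679738,  230.21500314]), 'ee_rot': array([-1.90147262e-01,  9.81754975e-01,  1.05905090e-03, -2.57363476e-04]), 'contact_force': array([-0.25664397,  0.1336121 , -1.00012344]), 'wrist_torque': array([ 0.00611305, -0.02116358,  0.04034756]), 'gripper_width': 85.46065821180672}
top [[-0.0, -0.99, 0.14, 415.75], [-1.0, 0.0, -0.0, -61.6], [0.0, -0.14, -0.99, 1117.65], [0.0, 0.0, 0.0, 1.0]] [[422.31526230826495, 0.0, 322.45337733985104], [0.0, 422.31526230826495, 198.3214937743689], [0.0, 0.0, 1.0]]
side [[-0.72, -0.46, 0.52, -17.83], [-0.7, 0.47, -0.54, 537.92], [0.0, -0.75, -0.66, 801.75], [0.0, 0.0, 0.0, 1.0]] [[411.1771294989902, 0.0, 316.67838214306516], [0.0, 411.1771294989902, 205.0628426494521], [0.0, 0.0, 1.0]]
[[0.0, -0.97, -0.26, 66.48], [1.0, 0.0, -0.0, 0.37], [0.0, -0.26, 0.97, -143.51], [0.0, 0.0, 0.0, 1.0]]
```

View pics/top0.png

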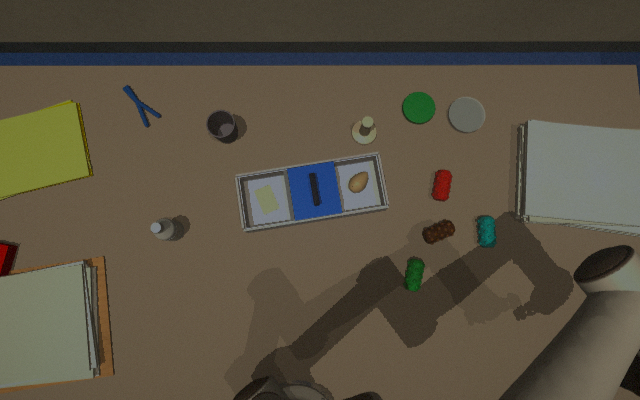

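View pics/side0.png

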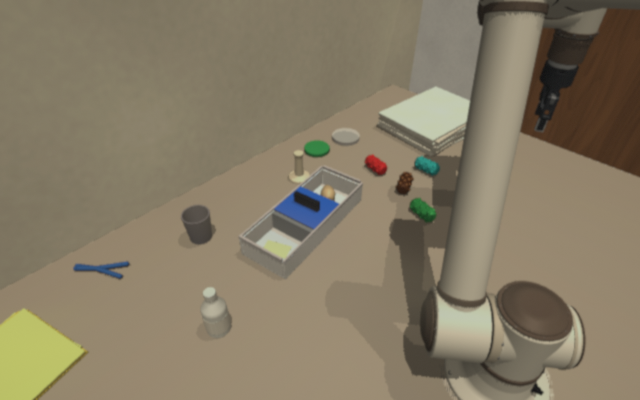

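Top view: the tray is at about (312,192). Its empty bay, with the card, is at (268,200); the pod is at (358,182) and the blue cover at (315,190). There are four cone-shaped things: brown (439,232), red (442,185), turquoise (486,231) and green (415,275). Brown fits "dark seed cone". I'll measure it and confirm in an enlarged crop.

```bash
python3 - <<'E'
from h import *
im=cv2.imread("pics/top0.png");d=np.load("top0.npy");K,T=cam("top");P=cloud(K,T,d)
cv2.imwrite("pics/crop1.png",cv2.resize(im[140:310,220:520],None,fx=2.6,fy=2.6,interpolation=cv2.INTER_CUBIC))
def rect(m,name,z=None):
    pts=P[m]; xy=pts[:,:2]
    if z is not None:
        v,u=np.nonzero(m); xy=ray(K,T,np.c_[u,v],z)[:,:2]
    r=cv2.minAreaRect(xy.astype(np.float32)); b=cv2.boxPoints(r)
    e=b[1]-b[0] if np.linalg.norm(b[1]-b[0])>np.linalg.norm(b[2]-b[1]) else b[2]-b[1]
    print(name,m.sum(),"c",np.round(r[0],1),"size",np.round(r[1],1),"long-yaw",np.round(np.degrees(np.arctan2(e[1],e[0])),1),"z pct",np.percentile(pts[:,2],[5,50,95]).round(1))
print("bench z",np.median(P[300:340,150:200,2]))
box=np.zeros(d.shape,bool);box[212:252,418:462]=1
rect(box&(P[...,2]>14),"cone");rect(box&(P[...,2]>14),"cone@22",22)
box[:]=0;box[140:240,225:400]=1
m=box&(P[...,2]>50)&(P[...,2]<85);n,l,st,_=cv2.connectedComponentsWithStats(m.astype(np.uint8));i=1+st[1:,4].argmax()
rect(l==i,"tray",66)
hsv=cv2.cvtColor(im,cv2.COLOR_BGR2HSV)
bl=box&(hsv[...,0]>100)&(hsv[...,0]<130)&(hsv[...,1]>150)
dk=box&(hsv[...,2]<50)&(P[...,2]>75); 
rect(bl,"blue",66.5);rect(dk,"handle",98)
E
```

```text
bench z -0.17543862319428172
cone 513 c [ 440.4 -236.5] size [ 50.  349.7] long-yaw -73.8 z pct [23.8 38.1 44.2]
cone@22 513 c [ 485.4 -363.5] size [68.1 89.4] long-yaw -76.6 z pct [23.8 38.1 44.2]
tray 4054 c [579.8 -38.9] size [147.4 373.3] long-yaw -80.9 z pct [57.4 65.6 69.8]
blue 2230 c [582.  -45.5] size [132.  118.8] long-yaw 9.1 z pct [63.  66.2 69.5]
handle 174 c [580.2 -45.9] size [80.2 13. ] long-yaw 9.6 z pct [ 94.9  98.2 101.1]
```

View pics/crop1.png

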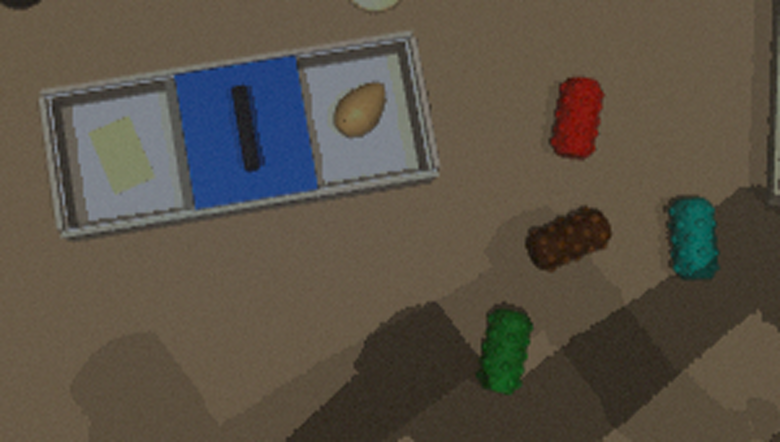

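The crop confirms it: the brown cone is at crop (568,238), among the red, green and turquoise look-alikes. The empty bay is on the world +y side, which is bay_left. The tray yaw is about 9.1° and its centre about (580,-39). Moving over the cone.

send_rows(
  steps=[
    [[-3.5, 1.2, 0, 0, 1], [-3.5, 1.2, 0, 0, 1], [-3.5, 1.2, 0, 0, 1], [-3.5, 1.2, 0, 0, 1], [-3.5, 1.2, 0, 0, 1], [-3.5, 1.2, 0, 0, 1], [-3.5, 1.2, 0, 0, 1], [-3.5, 1.2, 0, 0, 1], [-3.5, 1.2, 0, 0, 1], [0, 0, 0, -0.12, 1]],
  ],
)

```text
clock: 0.93
position: [492.7, -352.7, 223.8]
ee_rot: [-0.245, 0.97, 0.006, -0.003]
contact_force: [-0.8, -1.0, 0.3]
gripper_width: 85.5
```

send_rows(
  steps=[
    [[0, 0, 0, -0.12, 1], [0, 0, 0, -0.12, 1], [0, 0, 0, -0.12, 1], [0, 0, 0, -0.12, 1], [0, 0, 0, -0.12, 1], [0, 0, 0, -0.12, 1], [0, 0, 0, -0.12, 1], [0, 0, 0, -0.12, 1], [0, 0, 0, -0.12, 1], [0, 0, 0, -0.12, 1]],
  ],
)

```text
clock: 1.77
position: [493.6, -346.4, 216.7]
ee_rot: [0.765, -0.644, -0.013, 0.0]
contact_force: [-0.3, -0.3, -0.7]
gripper_width: 85.3
```

send_rows(
  steps=[
    [[0, 0, 0, -0.12, 1], [0, 0, 0, -0.05, 1], [0, 0, 0, 0, 1], [0, 0, 0, 0, 1]],
  ],
)

```text
clock: 2.1
position: [492.5, -345.7, 214.3]
ee_rot: [0.82, -0.572, -0.015, -0.001]
contact_force: [-0.4, -0.4, -0.8]
gripper_width: 85.2
```

```bash
cat > look.py <<'E'
from h import *
import sys
s=arm.read_state();K,T=cam("wrist");im,d=optics.get_image("wrist");cv2.imwrite(f"pics/{sys.argv[1]}.png",im)
P=cloud(K,T,d);hsv=cv2.cvtColor(im,cv2.COLOR_BGR2HSV)
M=R.from_quat(s["ee_rot"]).as_matrix();p=np.array(s["position"])
print("t",s["clock"],"p",p.round(1),"tooly deg",np.degrees(np.arctan2(M[1,1],M[0,1])).round(1),"z",M[:,2].round(3),"j",np.round(s["joints"],2),"F",np.round(s["contact_force"],1),"w",s["gripper_width"])
m=(hsv[...,0]<18)&(hsv[...,1]>90)&(P[...,2]>10)&(P[...,2]<60)
n,l,st,_=cv2.connectedComponentsWithStats(m.astype(np.uint8))
if n>1:
    i=1+st[1:,4].argmax();q=P[l==i]
    near=np.linalg.norm(q[:,:2]-np.median(q[:,:2],0),axis=1)<55;q=q[near]
    r=cv2.minAreaRect(q[:,:2].astype(np.float32));b=cv2.boxPoints(r)
    e=b[1]-b[0] if np.linalg.norm(b[1]-b[0])>np.linalg.norm(b[2]-b[1]) else b[2]-b[1]
    c=np.r_[r[0],22]
    print("cone",st[i],"c",np.round(r[0],1),"size",np.round(r[1],1),"yaw",np.degrees(np.arctan2(e[1],e[0])).round(1),"z",np.percentile(q[:,2],[5,50,95]).round(1),"tool dxyz(mm)",(M.T@(c-p)).round(1))
E
python3 look.py w1
```

```text
t 2.1 p [ 492.5 -345.7  214.3] tooly deg -159.8 z [-0.024  0.019 -1.   ] j [-0.35  0.37 -0.05 -0.01 -1.18  0.7 ] F [-0.4 -0.4 -0.8] w 85.16005824736196
cone [ 166   55   96   81 4355] c [ 601.2 -380.9] size [45.5 79.6] yaw -11.4 z [26.3 40.  44. ] tool dxyz(mm) [ 75.6 -93.  188.9]
```

View pics/w1.png

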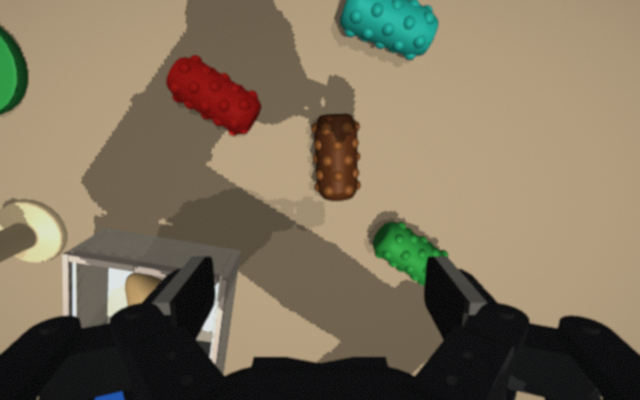

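The wrist view shows the brown cone at (336,157), standing upright in the image, so it already lies along tool x. My mask caught the red one at (213,95) instead. I'll restrict it to brown hues and re-measure.

```bash
sed -i 's/hsv\[...,0\]<18)/hsv[...,0]<18)\&(hsv[...,0]>4)/' look.py; sed -i 's/(P\[...,2\]>10)/(hsv[...,2]<200)\&(P[...,2]>10)/' look.py; python3 look.py w2; python3 -c "
import cv2;i=cv2.cvtColor(cv2.imread('pics/w2.png'),cv2.COLOR_BGR2HSV);print(i[150:165:5,330:345:5].tolist(),i[90,210],i[290,140])"
```

```text
t 2.15 p [ 492.4 -345.6  214.2] tooly deg -159.8 z [-0.024  0.019 -1.   ] j [-0.35  0.37 -0.05 -0.01 -1.18  0.7 ] F [-0.3  0.6  0. ] w 85.38213395302853
cone [ 311  114   50   87 3604] c [ 479.2 -367.5] size [45.2 78.8] yaw -67.2 z [27.5 40.3 44.1] tool dxyz(mm) [ 21.1  16.8 192. ]
[[[12, 181, 90], [12, 166, 109], [12, 161, 111]], [[11, 172, 92], [11, 152, 114], [12, 159, 112]], [[13, 178, 135], [11, 153, 113], [11, 153, 117]]] [  1 221 137] [ 18 114 177]
```

send_rows(
  steps=[
    [[1.05, 0.85, 1, -0.045, 1], [1.05, 0.85, 2, 0, 1], [0, 0, 2.7, 0, 1], [0, 0, 2.7, 0, 1], [0, 0, 2.7, 0, 1], [0, 0, 1.5, 0, 1], [0, 0, 0, 0, 1]],
  ],
)

```text
clock: 2.78
position: [483.4, -371.7, 86.4]
ee_rot: [0.831, -0.556, -0.011, -0.002]
contact_force: [-0.3, 1.1, -0.6]
gripper_width: 85.2
```

```bash
python3 look.py w3
```

```text
t 2.7833 p [ 483.4 -371.7   86.4] tooly deg -157.5 z [-0.016  0.015 -1.   ] j [-0.39  0.5  -0.19 -0.01 -0.9   0.79] F [-0.3  1.1 -0.6] w 85.23619957555485
cone [ 283  159   76  135 8422] c [ 479.7 -367.7] size [45.2 78.7] yaw -66.8 z [26.8 40.3 43.9] tool dxyz(mm) [-3.8  1.3 64.5]
```

View pics/w3.png

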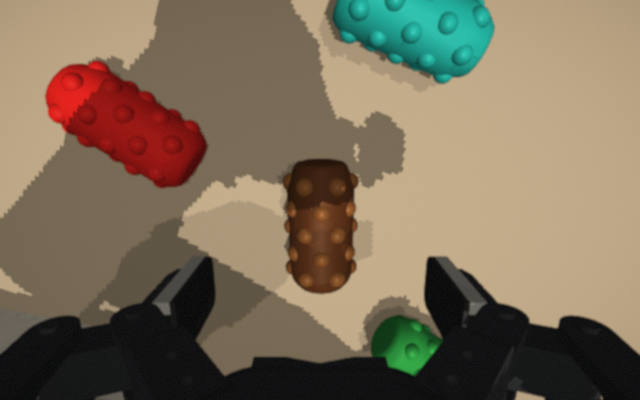

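The brown cone is centred between the jaws at (320,225). The green one at (405,345) is clear of the finger, about 90 mm away. Descending to grasp.

send_rows(
  steps=[
    [[-0.35, 0.1, 2.5, -0.01, 1], [0, 0, 2.5, 0, 1], [0, 0, 1.8, 0, 1], [0, 0, 0.7, 0, 1], [0, 0, 0, 0, 1]],
  ],
)

```text
clock: 3.25
position: [487.3, -371.8, 18.9]
ee_rot: [0.835, -0.551, -0.002, -0.002]
contact_force: [0.4, 0.7, 0.6]
gripper_width: 85.3
```

send_rows(
  steps=[
    [[-0.6, 0.5, 0.9, 0, 1], [-0.2, 0.2, 0.4, 0, 1], [0, 0, 0, 0, 1]],
  ],
)

```text
clock: 3.5
position: [481.3, -368.9, 10.3]
ee_rot: [0.835, -0.55, 0.003, -0.002]
contact_force: [0.6, -0.2, 0.5]
gripper_width: 85.3
```

send_rows(
  steps=[
    [[-0.1, 0.1, 0.4, 0, 0.3], [0, 0, 0, 0, 0], [0, 0, 0, 0, 0], [0, 0, 0, 0, 0], [0, 0, 0, 0, 0], [0, 0, 0, 0, 0], [0, 0, 0, 0, 0]],
  ],
)

```text
clock: 4.08
position: [483.7, -370.3, 11.5]
ee_rot: [0.835, -0.55, 0.007, -0.002]
contact_force: [0.5, 0.1, -0.8]
gripper_width: 42.5
```

send_rows(
  steps=[
    [[0, 0, -1.5, 0, 0], [0, 0, -3, 0, 0], [0, 0, -3.5, 0, 0], [0, 0, -3.5, 0, 0], [0, 0, -3.5, 0, 0], [0, 0, -1, 0, 0], [-1.5, -1, 0, 0.04, 0], [-3, -2, 0, 0, 0], [-3, -2, 0, 0, 0]],
  ],
)

```text
clock: 4.83
position: [498.3, -284.1, 175.7]
ee_rot: [0.82, -0.572, 0.004, -0.002]
contact_force: [0.2, 0.6, -0.7]
gripper_width: 42.6
```

send_rows(
  steps=[
    [[-3, -2, 0, 0, 0], [-3, -2, 0, 0, 0], [-3, -2, 0, 0, 0], [-3, -2, 0, 0, 0], [-3, -2, 0, 0, 0], [-3, -2, 0, 0, 0], [-3, -2, 0, 0, 0], [0, 0, 0, 0.1, 0], [0, 0, 0, 0.1, 0], [0, 0, 0, 0, 0]],
  ],
)

```text
clock: 5.67
position: [557.7, -19.4, 174.5]
ee_rot: [0.758, -0.652, 0.002, -0.002]
contact_force: [-0.3, 1.0, -1.5]
gripper_width: 42.8
```

```bash
cat > go.py <<'E'
from h import *
import sys
s=arm.read_state();M=R.from_quat(s["ee_rot"]).as_matrix();p=np.array(s["position"])
t=np.array([float(a) for a in sys.argv[1:4]]);y=float(sys.argv[4])
cur=np.degrees(np.arctan2(M[1,1],M[0,1]));dw=(y-cur+90)%180-90
print("t",s["clock"],"p",p.round(1),"tooly",cur.round(1),"tilt",M[:,2].round(3),"F",np.round(s["contact_force"],1),"w",round(s["gripper_width"],1),"j",np.round(s["joints"],2))
print("shift cm",(M.T@(t-p)/10).round(2),"turn rad",round(-np.radians(dw),3))
E
python3 go.py 561 80 130 189.1
```

```text
t 5.6667 p [557.7 -19.4 174.5] tooly -171.4 tilt [ 0.006  0.001 -1.   ] F [-0.3  1.  -1.5] w 42.8 j [ 0.26  0.32 -0.25  0.   -1.   -0.11]
shift cm [-9.78 -1.79  4.46] turn rad -0.009
```

send_rows(
  steps=[
    [[-3, -0.6, 0, 0, 0], [-3, -0.6, 1, 0, 0], [-3, -0.6, 2, 0, 0], [0, 0, 1.5, 0, 0], [0, 0, 0, 0, 0], [0, 0, 0, 0, 0]],
  ],
)

```text
clock: 6.17
position: [562.3, 74.1, 128.3]
ee_rot: [0.762, -0.648, 0.002, -0.003]
contact_force: [0.8, -0.8, -1.3]
gripper_width: 42.9
```

```bash
python3 go.py 561.5 76.4 70 189.1;python3 - <<'E'
from h import *
im,d=optics.get_image("top");im2,_=optics.get_image("side")
a=cv2.resize(im[140:250,200:410],(780,409));b=cv2.resize(im2[140:300,200:420],None,fx=1.1,fy=1.1)
c=np.zeros((600,780,3),np.uint8);c[:409]=a;c[409:409+b.shape[0],:b.shape[1]]=b[:191];cv2.imwrite("pics/tw4.png",c)
E
```

```text
t 6.1667 p [562.3  74.1 128.3] tooly -170.8 tilt [ 0.007  0.001 -1.   ] F [ 0.8 -0.8 -1.3] w 42.9 j [ 0.42  0.38 -0.28  0.   -0.9  -0.26]
shift cm [-0.24  0.08  5.83] turn rad 0.002
```

View pics/tw4.png

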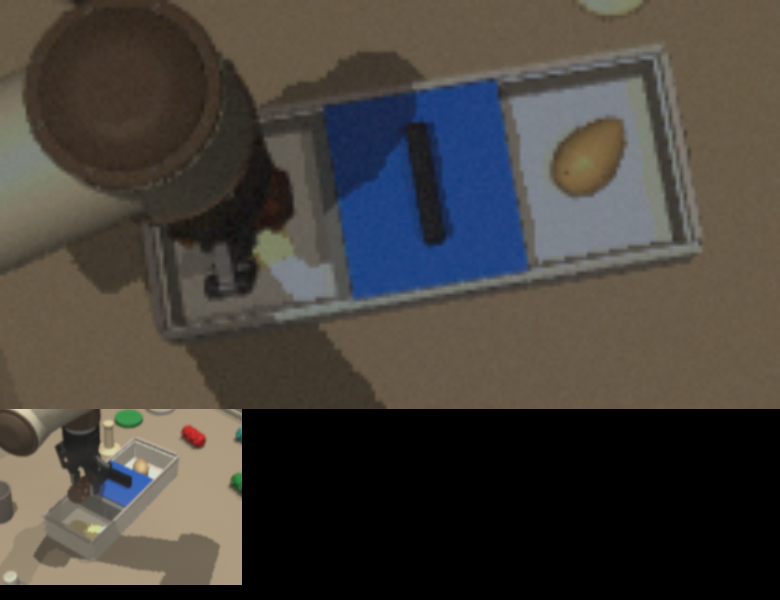

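Cone held over the empty bay, inside the walls (top view: cone at about (275,205) of the crop). Pod and cover are undisturbed. Lowering.

send_rows(
  steps=[
    [[-0.2, 0.1, 1.5, 0, 0], [0, 0, 2.5, 0, 0], [0, 0, 2.5, 0, 0], [0, 0, 1.5, 0, 0], [0, 0, 0.8, 0, 0], [0, 0, 0, 0, 0]],
  ],
)

```text
clock: 6.77
position: [568.2, 71.6, 46.4]
ee_rot: [0.76, -0.65, 0.007, -0.01]
contact_force: [0.5, 0.8, -1.3]
gripper_width: 43.1
```

```bash
python3 go.py 561.5 76.4 17 189.1
```

```text
t 6.7667 p [568.2  71.6  46.4] tooly -171.1 tilt [ 0.024  0.006 -1.   ] F [ 0.5  0.8 -1.3] w 43.1 j [ 0.41  0.49 -0.37  0.01 -0.7  -0.26]
shift cm [-0.57  0.66  2.93] turn rad -0.004
```

send_rows(
  steps=[
    [[-0.5, 0.6, 0.4, 0, 0], [-0.2, 0.2, 0.8, 0, 0], [0, 0, 0.6, 0, 0], [0, 0, 0.4, 0, 0], [0, 0, 0, 0, 0]],
  ],
)

```text
clock: 7.18
position: [561.8, 77.8, 26.8]
ee_rot: [0.76, -0.65, 0.009, -0.014]
contact_force: [-0.7, -0.7, -1.5]
gripper_width: 43.3
```

```bash
python3 go.py 561.5 76.4 16.5 189.1
```

```text
t 7.1833 p [561.8  77.8  26.8] tooly -171.1 tilt [ 0.032  0.009 -0.999] F [-0.7 -0.7 -1.5] w 43.3 j [ 0.43  0.5  -0.4   0.01 -0.63 -0.28]
shift cm [0.14 0.09 1.03] turn rad -0.004
```

send_rows(
  steps=[
    [[0.1, 0.1, 0.5, 0, 0], [0, 0, 0.4, 0, 0], [0, 0, 0.2, 0, 0], [0, 0, 0, 0, 0]],
  ],
)

```text
clock: 7.52
position: [562.4, 77.3, 15.9]
ee_rot: [0.76, -0.65, 0.01, -0.015]
contact_force: [-1.4, 0.7, 1.7]
gripper_width: 42.6
```

send_rows(
  steps=[
    [[0, 0, 0.15, 0, 0], [0, 0, 0, 0, 0]],
  ],
)

```text
clock: 7.68
position: [562.5, 77.6, 16.2]
ee_rot: [0.76, -0.649, 0.01, -0.014]
contact_force: [-0.9, 0.4, -1.1]
gripper_width: 42.4
```

send_rows(
  steps=[
    [[0, 0, 0.2, 0, 0], [0, 0, 0.2, 0, 0], [0, 0, 0, 0, 0]],
  ],
)

```text
clock: 7.93
position: [563.0, 78.0, 16.4]
ee_rot: [0.761, -0.649, 0.011, -0.015]
contact_force: [-0.1, 0.2, -1.7]
gripper_width: 42.8
```

send_rows(
  steps=[
    [[0, 0.1, 0.4, 0, 0]],
  ],
)

```text
clock: 8.02
position: [563.5, 78.4, 15.4]
ee_rot: [0.761, -0.648, 0.012, -0.015]
contact_force: [-11.2, 3.0, 41.8]
gripper_width: 42.5
```

```bash
python3 go.py 561.5 76.4 14 189.1; python3 - <<'E'
from h import *
K,T=cam("wrist");im,d=optics.get_image("wrist");cv2.imwrite("pics/w5.png",im);P=cloud(K,T,d)
hsv=cv2.cvtColor(im,cv2.COLOR_BGR2HSV)
m=(hsv[...,0]>4)&(hsv[...,0]<18)&(hsv[...,1]>120)&(hsv[...,2]<200)&(P[...,1]>20)&(P[...,2]>-20)
q=P[m];print(len(q),"cone z pct",np.percentile(q[:,2],[5,50,90,99]).round(1),"xy",np.median(q[:,:2],0).round(1))
E
```

```text
t 8.0167 p [563.5  78.4  15.4] tooly -170.8 tilt [ 0.038  0.009 -0.999] F [-11.2   3.   41.8] w 42.5 j [ 0.43  0.52 -0.41  0.01 -0.6  -0.28]
shift cm [0.17 0.24 0.13] turn rad 0.001
17189 cone z pct [32.1 45.2 48.4 50.7] xy [563.5  68.3]
```

View pics/w5.png

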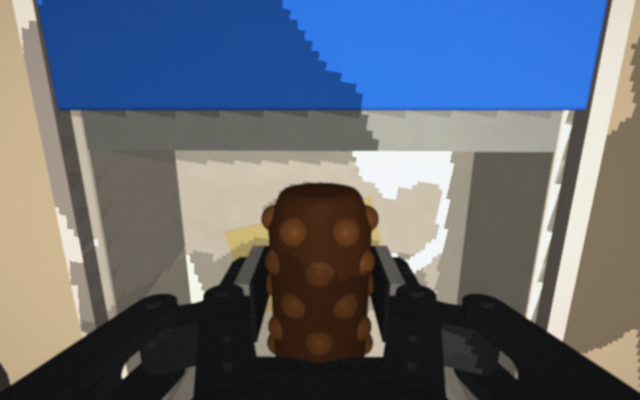

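The wrist view shows the cone in the bay, 5 mm bay floor under it. Contact is firm (42 N) and the cone top is at about 49 mm, as expected. Releasing.

send_rows(
  steps=[
    [[0, 0, -0.1, 0, 0], [0, 0, 0, 0, 0.68], [0, 0, 0, 0, 0.68], [0, 0, 0, 0, 0.68], [0, 0, 0, 0, 0.68], [0, 0, -0.5, 0, 0.68]],
  ],
)

```text
clock: 8.57
position: [563.8, 78.5, 20.9]
ee_rot: [0.761, -0.648, 0.012, -0.016]
contact_force: [0.2, 0.5, 0.2]
gripper_width: 58.2
```

send_rows(
  steps=[
    [[0, 0, -2, 0, 0.68], [0, 0, -3, 0, 0.68], [0, 0, -3, 0, 0.68], [0, 0, -3, 0, 0.68], [0, 0, -2, 0, 0.68], [0, 0, 0, 0, 0.68]],
  ],
)

```text
clock: 9.07
position: [557.4, 76.1, 154.2]
ee_rot: [0.761, -0.648, 0.01, -0.012]
contact_force: [0.4, 0.7, -0.9]
gripper_width: 58.1
```

```bash
python3 go.py 582 -45.7 150 99.1; python3 - <<'E'
from h import *
K,T=cam("wrist");im,d=optics.get_image("wrist");cv2.imwrite("pics/w6.png",im);P=cloud(K,T,d)
hsv=cv2.cvtColor(im,cv2.COLOR_BGR2HSV)
m=(hsv[...,0]>4)&(hsv[...,0]<18)&(hsv[...,1]>110)&(hsv[...,2]<180)&(P[...,1]>20)&(P[...,2]>12)&(P[...,2]<60)
n,l,st,_=cv2.connectedComponentsWithStats(m.astype(np.uint8));m=l==1+st[1:,4].argmax()
q=P[m];r=cv2.minAreaRect(q[:,:2].astype(np.float32));print(len(q),"z",np.percentile(q[:,2],[5,50,90,99]).round(1),r)
dk=(hsv[...,2]<60)&(P[...,2]>90)&(P[...,2]<104)&(P[...,1]<20)&(P[...,1]>-90)
if dk.sum()>50:
    r=cv2.minAreaRect(P[dk][:,:2].astype(np.float32));print("handle",dk.sum(),r)
E
```

```text
t 9.0667 p [557.4  76.1 154.2] tooly -170.9 tilt [ 0.032  0.005 -0.999] F [ 0.4  0.7 -0.9] w 58.1 j [ 0.43  0.33 -0.28  0.01 -0.92 -0.28]
shift cm [12.42 -0.48  0.44] turn rad -1.57
4822 z [35.1 45.7 48.4 50.6] ((563.02392578125, 80.92411804199219), (43.36713790893555, 77.14644622802734), 9.522809028625488)
handle 1359 ((581.4864501953125, -39.374237060546875), (77.33026123046875, 2.923887252807617), 8.860389709472656)
```

View pics/w6.png

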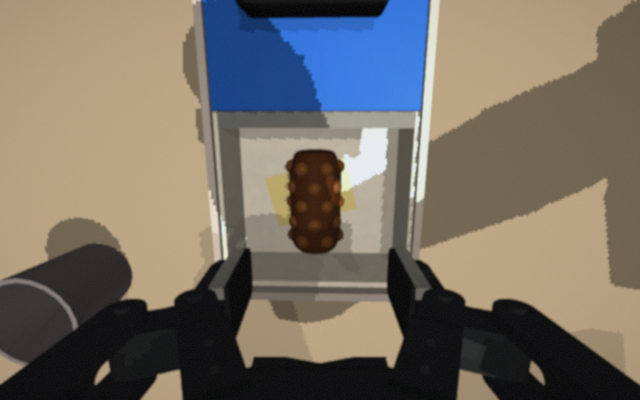

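The cone lies centred in the bay at (315,200): centre (563,81), 43 x 77 mm, along the tray's y. The handle's top edge is at (312,8), so its centre is at y of about -46. Next I'll move over the handle and turn 90°.

send_rows(
  steps=[
    [[3, 0, 0, 0, 0.68], [3, 0, 0, 0, 0.68], [3, 0, 0, 0, 0.68], [3, 0, 0, 0, 0.68], [0, 0, 0, -0.12, 0.68], [0, 0, 0, -0.12, 0.68], [0, 0, 0, -0.12, 0.68], [0, 0, 0, -0.12, 0.68], [0, 0, 0, -0.12, 0.68], [0, 0, 0, -0.12, 0.68]],
  ],
)

```text
clock: 9.95
position: [568.9, -49.1, 138.5]
ee_rot: [0.946, -0.325, 0.002, -0.003]
contact_force: [-0.3, -0.1, 0.8]
gripper_width: 58.0
```

send_rows(
  steps=[
    [[0, 0, 0, -0.12, 0.68], [0, 0, 0, -0.12, 0.68], [0, 0, 0, -0.12, 0.68], [0, 0, 0, -0.12, 0.68], [0, 0, 0, -0.12, 0.68], [0, 0, 0, -0.12, 0.68], [0, 0, 0, -0.12, 0.68], [0, 0, 0, 0, 0.68], [0, 0, 0, 0, 0.68]],
  ],
)

```text
clock: 10.7
position: [560.0, -50.2, 123.0]
ee_rot: [0.994, 0.106, -0.012, -0.002]
contact_force: [0.3, -0.8, -0.4]
gripper_width: 58.5
```

```bash
python3 go.py 582 -46 105 99.1
```

```text
t 10.7 p [560.  -50.2 123. ] tooly -77.9 tilt [-0.024  0.002 -1.   ] F [ 0.3 -0.8 -0.4] w 58.5 j [ 0.19  0.39 -0.27 -0.01 -0.93  1.59]
shift cm [2.28 0.06 1.75] turn rad 0.053
```

send_rows(
  steps=[
    [[1.2, 0, 0, 0.05, 0.68], [1.2, 0, 0, 0, 0.68], [0, 0, 1, 0, 0.68], [0, 0, 0, 0, 0.68]],
  ],
)

```text
clock: 11.03
position: [581.3, -45.9, 108.4]
ee_rot: [0.997, 0.073, -0.015, -0.002]
contact_force: [-0.5, -0.0, -0.9]
gripper_width: 58.3
```

```bash
python3 go.py 582 -46 73 99.1
```

```text
t 11.0333 p [581.3 -45.9 108.4] tooly -81.6 tilt [-0.03   0.003 -1.   ] F [-0.5 -0.  -0.9] w 58.3 j [ 0.19  0.44 -0.23 -0.01 -0.92  1.53]
shift cm [0.17 0.04 3.54] turn rad -0.012
```

send_rows(
  steps=[
    [[0.2, 0, 1.5, 0, 0.68], [0, 0, 1.3, 0, 0.68], [0, 0, 0, 0, 0.68]],
  ],
)

```text
clock: 11.28
position: [580.2, -45.9, 77.8]
ee_rot: [0.997, 0.071, -0.016, -0.002]
contact_force: [-0.9, -0.6, -0.1]
gripper_width: 58.0
```

send_rows(
  steps=[
    [[0, 0, 0, 0, 0.1], [0, 0, 0, 0, 0], [0, 0, 0, 0, 0], [0, 0, 0, 0, 0], [0, 0, 0, 0, 0], [0, 0, 0, 0, 0]],
  ],
)

```text
clock: 11.78
position: [578.7, -46.4, 78.0]
ee_rot: [0.997, 0.072, -0.017, -0.002]
contact_force: [0.5, -0.4, -2.7]
gripper_width: 12.4
```

```bash
python3 go.py 561.8 80.5 76 99.1
```

```text
t 11.7833 p [578.7 -46.4  78. ] tooly -81.8 tilt [-0.035  0.001 -0.999] F [ 0.5 -0.4 -2.7] w 12.4 j [ 0.19  0.48 -0.27 -0.01 -0.86  1.53]
shift cm [  0.15 -12.8    0.28] turn rad -0.015
```

send_rows(
  steps=[
    [[0, -1.5, 0, 0, 0], [0, -2, 0, 0, 0], [0, -2, 0, 0, 0], [0, -2, 0, 0, 0], [0, -2, 0, 0, 0]],
  ],
)

```text
clock: 12.2
position: [564.0, 44.6, 78.0]
ee_rot: [0.997, 0.071, -0.019, 0.0]
contact_force: [0.8, -1.7, -3.7]
gripper_width: 12.8
```

```bash
python3 go.py 561.8 79.5 78 99.1
```

```text
t 12.2 p [564.   44.6  78. ] tooly -81.8 tilt [-0.037 -0.004 -0.999] F [ 0.8 -1.7 -3.7] w 12.8 j [ 0.36  0.46 -0.3  -0.01 -0.85  1.36]
shift cm [ 0.28 -3.49  0.  ] turn rad -0.016
```

send_rows(
  steps=[
    [[0, -1.5, 0, 0, 0], [0, -1, 0, 0, 0], [0, -0.5, 0, 0, 0]],
  ],
)

```text
clock: 12.45
position: [558.7, 76.9, 78.0]
ee_rot: [0.997, 0.073, -0.019, 0.001]
contact_force: [1.3, -1.8, -4.3]
gripper_width: 12.8
```

send_rows(
  steps=[
    [[0, -0.4, 0, 0, 0], [0, -0.4, 0, 0, 0]],
  ],
)

```text
clock: 12.62
position: [558.3, 79.1, 78.0]
ee_rot: [0.997, 0.074, -0.02, 0.006]
contact_force: [9.3, -24.9, -6.5]
gripper_width: 12.9
```

The stop is reached: 25 N reaction at y of about 79, where it is expected. Releasing and lifting.

send_rows(
  steps=[
    [[0, 0, 0, 0, 0], [0, 0, 0, 0, 0.6], [0, 0, 0, 0, 0.6], [0, 0, 0, 0, 0.6], [0, 0, 0, 0, 0.6], [0, 0, -1, 0, 0.6], [0, 0, -2, 0, 0.6], [0, 0, -3, 0, 0.6], [0, 0, -3, 0, 0.6], [0, 0, -3, 0, 0.6]],
  ],
)

```text
clock: 13.45
position: [560.2, 78.4, 199.9]
ee_rot: [0.997, 0.07, -0.026, 0.007]
contact_force: [0.6, 0.3, 0.5]
gripper_width: 51.4
```

send_rows(
  steps=[
    [[-3, 3, -1, 0, 0.6], [-3, 3, 0, 0, 0.6], [-3, 3, 0, 0, 0.6], [-3, 3, 0, 0, 0.6], [-3, 3, 0, 0, 0.6], [-3, 3, 0, 0, 0.6], [0, 0, 0, 0, 0.6], [0, 0, 0, 0, 0.6]],
  ],
)

```text
clock: 14.12
position: [413.6, -122.9, 235.6]
ee_rot: [0.997, 0.074, -0.009, 0.006]
contact_force: [0.3, 0.2, 0.4]
gripper_width: 51.5
```

```bash
python3 go.py 400 -150 200 99.1; python3 - <<'E'
from h import *
im,d=optics.get_image("top");cv2.imwrite("pics/top7.png",im)
K,T=cam("top");hsv=cv2.cvtColor(im,cv2.COLOR_BGR2HSV)
box=np.zeros(d.shape,bool);box[140:240,225:400]=1
P=cloud(K,T,d);R0=np.array([[.987,.158],[-.158,.987]])
for n,m,z in(("blue",box&(hsv[...,0]>100)&(hsv[...,0]<130)&(hsv[...,1]>150),66.5),("handle",box&(hsv[...,2]<50)&(P[...,2]>80)&(P[...,2]<110),98)):
    v,u=np.nonzero(m)
    if len(u)>20:
        r=cv2.minAreaRect(ray(K,T,np.c_[u,v],z)[:,:2].astype(np.float32))
        print(n,r,"in tray",R0@(np.array(r[0])-[579.8,-38.9]))
E
```

```text
t 14.1167 p [ 413.6 -122.9  235.6] tooly -81.5 tilt [-0.017 -0.013 -1.   ] F [0.3 0.2 0.4] w 51.5 j [ 0.1   0.05 -0.42  0.01 -1.11  1.61]
shift cm [-1.68  2.44  3.62] turn rad -0.011
blue ((562.2040405273438, 78.35533142089844), (131.68911743164062, 118.90647888183594), 9.274710655212402) in tray [  1.15913036 118.51117371]
handle ((560.4990234375, 77.05096435546875), (80.31362915039062, 15.140013694763184), 8.917621612548828) in tray [ -0.7298115  117.49315612]
```

View pics/top7.png

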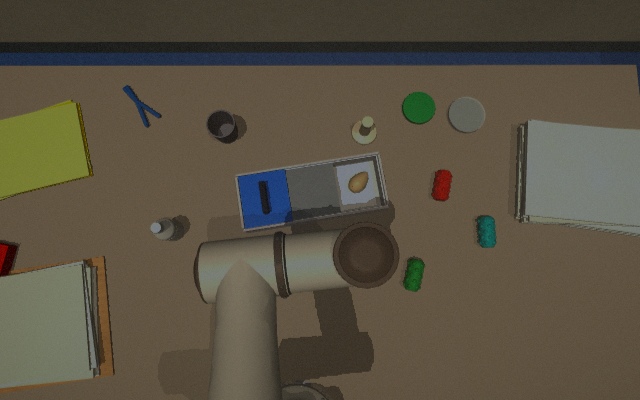

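Top view: the cover is over the left bay at (265,197), and the pod at (358,182) is uncovered. The other items are unmoved: glue (165,229), cup (222,126), spool (364,130), red (442,185), turquoise (486,231) and green (415,275). The cover reads 117.5–118.5 mm and my arm travel gave about 120, so I'll make one gentle push with shut fingers to be sure of the stop.

send_rows(
  steps=[
    [[3, -3, 0, 0, 0], [3, -3, 0, 0, 0], [3, -3, 0, 0, 0], [3, -3, 0, 0, 0], [2, -1.5, 0, 0, 0], [0, 0, 0, 0, 0], [0, 0, 0, 0, 0]],
  ],
)

```text
clock: 14.75
position: [537.9, 41.8, 234.2]
ee_rot: [0.997, 0.077, -0.006, 0.005]
contact_force: [-0.9, -0.2, 0.3]
gripper_width: 0.5
```

```bash
python3 go.py 566.4 42 120 99.1
```

```text
t 14.75 p [537.9  41.8 234.2] tooly -81.2 tilt [-0.011 -0.012 -1.   ] F [-0.9 -0.2  0.3] w 0.5 j [ 0.38  0.24 -0.19  0.01 -1.15  1.34]
shift cm [ 2.96  0.3  11.38] turn rad -0.006
```

send_rows(
  steps=[
    [[1.3, 0.2, 0, 0, 0], [1.3, 0.2, 2.5, 0, 0], [0, 0, 3, 0, 0], [0, 0, 3, 0, 0], [0, 0, 2, 0, 0], [0, 0, 0, 0, 0]],
  ],
)

```text
clock: 15.25
position: [565.9, 44.0, 128.2]
ee_rot: [0.997, 0.079, -0.003, 0.005]
contact_force: [-1.3, -0.4, -0.1]
gripper_width: -0.1
```

```bash
python3 go.py 565.4 45 84 99.1
```

```text
t 15.25 p [565.9  44.  128.2] tooly -80.9 tilt [-0.005 -0.01  -1.   ] F [-1.3 -0.4 -0.1] w -0.1 j [ 0.37  0.39 -0.28  0.01 -0.92  1.36]
shift cm [-0.01 -0.15  4.41] turn rad -0.0
```

send_rows(
  steps=[
    [[0, 0.2, 1.5, 0, 0], [0, 0.2, 1.5, 0, 0], [0, 0, 1.2, 0, 0], [0, 0, 0, 0, 0]],
  ],
)

```text
clock: 15.58
position: [567.4, 39.6, 88.5]
ee_rot: [0.997, 0.08, -0.001, 0.005]
contact_force: [0.6, 0.2, -0.5]
gripper_width: -0.3
```

send_rows(
  steps=[
    [[0, -0.6, 0, 0, 0], [0, -0.6, 0, 0, 0]],
  ],
)

```text
clock: 15.75
position: [566.5, 51.4, 90.8]
ee_rot: [0.997, 0.08, -0.0, 0.005]
contact_force: [0.1, 0.0, 0.8]
gripper_width: -0.2
```

send_rows(
  steps=[
    [[0, 0, 0.8, 0, 0], [0, -0.4, 0.2, 0, 0], [0, -0.3, 0, 0, 0]],
  ],
)

```text
clock: 16.0
position: [567.3, 59.7, 83.7]
ee_rot: [0.997, 0.081, 0.003, 0.005]
contact_force: [6.8, -17.0, -4.1]
gripper_width: -0.4
```

send_rows(
  steps=[
    [[0, -0.3, 0, 0, 0], [0, -0.3, 0, 0, 0]],
  ],
)

```text
clock: 16.17
position: [567.3, 59.6, 83.9]
ee_rot: [0.997, 0.082, 0.002, 0.011]
contact_force: [6.3, -16.1, -4.3]
gripper_width: 0.1
```

17 N with no further motion, so the cover is against its stop. Backing off, lifting and retreating.

send_rows(
  steps=[
    [[0, 0.6, 0, 0, 0], [0, 0.8, -0.5, 0, 0], [0, 0, -2, 0, 0], [0, 0, -3, 0, 0], [0, 0, -3, 0, 0], [0, 0, -3, 0, 0], [-3, 3, -1, 0, 0], [-3, 3, 0, 0, 0], [-3, 3, 0, 0, 0], [-3, 3, 0, 0, 0]],
  ],
)

```text
clock: 17.0
position: [475.4, -87.0, 221.6]
ee_rot: [0.996, 0.087, 0.007, 0.01]
contact_force: [1.0, -1.6, -0.2]
gripper_width: 0.1
```

send_rows(
  steps=[
    [[-3, 2, 0, 0, 0], [-3, 2, 0, 0, 0], [0, 0, 0, 0, 0], [0, 0, 0, 0, 0], [0, 0, 0, 0, 0]],
  ],
)

```text
clock: 17.42
position: [415.7, -142.6, 226.6]
ee_rot: [0.996, 0.084, 0.012, 0.009]
contact_force: [0.4, 0.5, -0.1]
gripper_width: -0.5
```

```bash
python3 - <<'E'
from h import *
im,d=optics.get_image("top");K,T=cam("top");hsv=cv2.cvtColor(im,cv2.COLOR_BGR2HSV)
old=cv2.imread("pics/top0.png")
box=np.zeros(d.shape,bool);box[140:240,225:400]=1
R0=np.array([[.987,.158],[-.158,.987]])
v,u=np.nonzero(box&(hsv[...,0]>100)&(hsv[...,0]<130)&(hsv[...,1]>150))
r=cv2.minAreaRect(ray(K,T,np.c_[u,v],66.5)[:,:2].astype(np.float32));print(r,R0@(np.array(r[0])-[579.8,-38.9]))
for n,(a,b,c,e) in dict(pod=(165,200,342,375),glue=(215,245,148,180),cup=(108,145,205,240),spool=(115,145,350,378),red=(165,205,430,455),turq=(212,250,474,500)).items():
    print(n,np.abs(im[a:b,c:e].astype(int)-old[a:b,c:e]).mean().round(1))
print(arm.read_state()["position"],arm.read_state()["contact_force"]);print(job.job_done())
E
```

```text
((562.2291259765625, 79.61341857910156), (132.13453674316406, 118.93982696533203), 9.064517974853516) [  1.38266747 119.74894223]
pod 3.7
glue 2.9
cup 3.2
spool 3.1
red 3.5
turq 10.1
[ 416.17712652 -142.36835751  226.66384401] [ 0.15375305 -0.00890359 -0.61175874]
the job is handed in; nothing more can be done
None
```

The brown seed cone is shut in the empty +y bay (bay_left), and I handed the job in after about 17.5 s of the 51 s allowed.

- **Cone:** I set it down on its side along the tray's y before letting go. The wrist camera then showed it centred in the bay, with its top at about 49 mm. While setting it down, the wrist force peaked at 42 N for one row. That load came through the held cone, not the gripper body.
- **Cover:** I slid it by its handle until it hit the stop at about 25 N. The picture after that read 117.5–118.5 mm, which did not quite match the stop. I pushed once more with shut fingers until it held still at about 17 N, and it now reads 119.7 mm against 120.
- **Other things:** The pod is uncovered in its bay. The last top picture shows no change at the pod, glue, cup, spool or red cone. The turquoise cone's patch differed more (10 against about 3). I think that is the arm's shadow, which lay near it in the first picture, because it was in the same place in the later one. The green cone I checked only by eye, in the top picture before the last push.
- **At hand-in:** The robot was clear of everything.

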